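# Brake the sharpening machine and hold its guard half open

### The arm

A 7-joint arm with a two-finger parallel gripper is mounted at the origin on a cart in front of the work surface, level with it; the furniture and walls round the work are solid. World frame = base frame: x ahead of the robot, y to its left, z up, the work surface at z = 0. Lengths are in m, angles in rad, forces in N, time in s.
With the tool pointing down it reaches from about 0.425 to 0.925 m from the base axis. Payload 6.8 kg.
Tool frame: the origin (TCP) lies at the very end of the fingers, on their centre line; the grasp point (between the pads) lies 19 mm behind it (r.tcp_to_grasp is the distance from the TCP to the grasp point, in m); z points along the fingers, y is the line along which they close (so a half turn about z gives the same grasp; the last joint's range is limited). The gripper opens to 85 mm and grips with 20 to 120 N. Pads are 22 mm wide; open, the fingers measure 114 mm over their backs; the gripper's body (76 mm by 85 mm) begins 54 mm behind the grasp point. The pads swing forward as they close: fully open they stand 13 mm farther back than shut.
Start: joints at [1.013, 0.477, 0.022, 1.555, -0.011, 1.109, -0.083], TCP at [0.293, -0.608, 0.231] pointing down, gripper open.
Joint ranges: [-2.96, 2.96], [-0.34, 2.1], [-1.41, 1.46], [0.24, 2.44], [-1.37, 4.51], [0.17, 1.92], [-2.96, 2.96]. Speed limits (rad/s): [2.39, 2.39, 3.14, 3.14, 3.14, 3.14, 3.14].

### API

Orientations are given as a rotation vector (axis times angle).
In Python, from bench import r gives the robot as it stands.
- The arm moves only by the tool step_arm, never from a script. Its argument "moves" is a list of rows, each a list of 7 numbers: the shift along the tool's x, y, z in mm, then the turn, a rotation vector about the tool's x, y, z in rad, then the finger opening in mm, from 0 to 85.4. A call has 1 to 8 rows; each row is the pose to reach, as a shift and turn from the pose commanded when the call began, along the tool's axes at that moment; what a row does not reach only later rows make up. A row lasts 1/10 s, in which the tool goes at most 50 mm and 8.59 degrees, less where a joint would pass 70% of its speed; a pose out of reach is approached as far as the arm can. A call with a gripper value outside its range is refused whole. The fingers move at their own pace and stop on an object; "grip_force" is the grip in N (left out, the last holds). Time passes only in rows, so rows that repeat a pose let the fingers close. It gives the time, the measured TCP pose, the force, the opening and the grip force at its end, in the units of the state.
- r.get_obs(): the state, without advancing time (a new reading comes with each control period).
- r.grab_frame(name): name is "side" or "top" or "wrist"; returns a dict with "image" (384x512x3 uint8, red, green, blue), "depth" (384x512 float32, m along the optical axis (not along the pixel's ray), 0 where there is no reading), "mtx" (3x3 intrinsics, pixels), "k1" (the pictures are not rectified: a ray, as slopes to the right and down, at radius r is drawn at 1 + k1 r^2 times it, then the intrinsics apply), "rvec" (rotation vector, rad) and "tvec" (3), from world to camera coordinates, as OpenCV has them. Camera axes: x right, y down, z forward; pixel columns grow to the right and rows downward; lengths in m; the calibration is good to about 2 mm. A picture is of the moment at which its call begins.
- r.hand_in(): hands the job in; it is judged then, once.
The state is a dict: "clock": time; "joints": joint angles; "qvel": joint speeds; "tau": joint torques, N m; "tcp_pos": TCP position; "orientation": TCP orientation; "contact_force": force on the tool from outside, world axes, zero at the start; "moment": the same for the moment, N m; "grip_width": finger opening in m; "gripper_force": force on a finger pad.
Only numpy, scipy, OpenCV 4.12 (cv2) and the standard library are available. Lean on these libraries where they do the work, as an engineer would, in place of code of your own. Each camera call takes 0.05 s, during which the arm holds its last target. There are 200 camera calls.

### The job

The stone of the bench sharpening machine may still be coasting: with the guard shut, press the brake pedal beside the machine right down to its stop, keep it down for a moment and let it come up again. Then take the guard by its bar handle, raise it to 45 degrees from shut and keep holding it there, still, so that I can look at the stone; the guard springs shut if let go, so the program finishes while the gripper is holding it. Do not push the loose things on the worktop about.

Things in the scene. Friction and masses are not known exactly. Their poses are not given: they have to be found in the camera images.
- machine: Bench sharpening machine, fixed: grey case 170 (x) x 200 (y) x 82 mm high with a low grey stone under a sheet-steel guard, overall 117 mm high when shut without the handle. Origin: centre of its underside, on the worktop; x points to its back (away from the robot, turned by at most 0.45 rad), y to its left, z up.
- guard (a joint): Opening angle of the guard (rad): 0 shut, grows as its front edge rises, 45 degrees = 0.785, end of travel 1.3. The guard (166 x 196 x 31 mm hood, about 0.25 to 0.5 kg) hinges along the machine's y axis at the back and falls and springs shut when let go; raising it takes about 2 to 5 N at the bar.
- guard_bar (a point): Centre of the guard's bar handle: a round bar 12 mm thick and 104 mm long along the machine's y axis (it may turn between the fingers), carried at 50 mm either side of its centre by two 8 mm thick arms. Shut, it is 152 mm above the worktop, 115 mm in front of the machine's origin, free all round: 30 mm in front of the case and 35 mm above the guard's top. Its y axis is along the bar; its frame turns with the guard.
- guard_hinge (a point): Middle of the guard's hinge axis, 88 mm behind the machine's origin and 86 mm above the worktop. From it, with the guard shut, the bar centre lies 203 mm towards the front and 66 mm up (213 mm radius); opening swings the bar up and back about it. The axis runs along the machine's y.
- brake_unit: Brake pedal unit, fixed: 135 (x) x 84 (y) mm steel base plate to the left or to the right of the machine, about 185 mm from its middle and turned like it. Its pedal plate is 112 mm long and 66 mm wide (y), hinged at the back, its front standing up. Origin: centre of its underside.
- pedal_pad (a point): Where to press the brake pedal: middle of the ribbed rubber tread (60 mm wide, 50 mm long) at the front of the pedal plate, on its top face. At rest it is 60 mm above the worktop; at the stop 39 mm, having gone down 21 mm (and 5 mm to the front).
- brake_pedal (a joint): Pedal angle (rad): 0 up, 0.25 fully down on its stop. A spring brings it back; pressing at the pad takes about 5 N to start and 11 N at the stop.
- plane: Bystander, loose: black and steel block plane, 44 x 160 x 50 mm, on the other side of the machine from the pedal, about 185 mm from the machine's middle. Origin: centre of its underside.
- tape: Bystander, loose: tape measure, 50 x 92 x 68 mm, on the left beyond the vice. Origin: centre of its underside.
- driver: Bystander, loose: screwdriver, 198 x 29 x 31 mm, lying in front of the machine. Origin: centre of its underside.
- blue_cap: Bystander, loose: small bottle with a screw cap, 28 mm across, 99 mm high, on the left. Origin: centre of its underside.

How it is judged:
By the outcome, as a careful person would: the job done as asked, in the order asked, and still so for the second after the job is handed in, while the arm keeps its last pose, push and grip.
It also fails if it takes over 46 s, if anything falls off the work surface, if the arm or the gripper's body presses on something with over 40 N, if the wrist force passes 120 N, or if a joint passes its speed limit or range.

## Working session

There is one attempt and no reset: what is moved stays moved. The work goes in short steps, Python scripts to look and compute and a tool call to move; the robot and the scene stay as the last step left them, time stands still between calls to the robot, and variables do not carry over. Pictures are saved under pics/ and viewed, at most 10 in all, crops included, and the job is handed in when it is done.

Besides the shell and the picture viewer there is one more tool, called as name(argument=value, ...), one argument or row to a line, values as JSON. step_arm: Moves the arm, as the interface text tells. Its arguments: {"type":"object","properties":{"moves":{"type":"array","items":{"type":"array","items":{"type":"number"}}},"grip_force":{"type":"number"}},"required":["moves"]}

```bash
mkdir -p pics
cat > h.py <<'E'
import numpy as np, cv2
from bench import r
from scipy.spatial.transform import Rotation as R
def grab(n,save=None):
    f=r.grab_frame(n)
    if save: cv2.imwrite('pics/'+save,f['image'][:,:,::-1])
    return f
def cloud(f):
    d=f['depth']; h,w=d.shape; v,u=np.mgrid[0:h,0:w]
    K=f['mtx']; x=(u-K[0,2])/K[0,0]; y=(v-K[1,2])/K[1,1]
    xs,ys=x.copy(),y.copy()
    for _ in range(10):
        s=1+f['k1']*(xs**2+ys**2); xs,ys=x/s,y/s
    c=np.dstack([xs*d,ys*d,d]); Rm=cv2.Rodrigues(np.array(f['rvec'],float))[0]
    P=(c-np.array(f['tvec']).ravel())@Rm
    P[d<=0]=np.nan
    return P
E
python3 - <<'E'
from h import *
a=grab('top','top.png');b=grab('side','side.png')
for f in(a,b):
    P=cloud(f); np.save('pics/p%d.npy'%(f is b),P)
    Rm=cv2.Rodrigues(np.array(f['rvec'],float))[0]; print(-Rm.T@np.array(f['tvec']).ravel(),f['mtx'][0,0],np.isfinite(P[...,0]).mean())
o=r.get_obs();print(o)
E
```

```text
[ 0.4007285  -0.09668061  1.00976625] 392.6777083590673 0.9960225423177084
[ 0.68366828 -0.79856397  0.81662769] 417.5696084378681 0.9962107340494791
{'clock': 0.1, 'joints': array([ 1.01292724,  0.47769582,  0.02234528,  1.55629825, -0.01150176,
        1.10933417, -0.08310463]), 'qvel': array([-4.80589417e-04, -4.35504598e-04, -6.21065437e-05, -2.99222458e-03,
        5.13935675e-04,  8.78803240e-04, -1.60937387e-04]), 'tau': array([ 5.26880453e-03, -5.97763538e+01,  1.61428269e+00, -2.81952488e+01,
        1.29148189e-02,  5.06723023e-03,  1.07052799e-05]), 'tcp_pos': array([ 0.29322775, -0.60740936,  0.23046044]), 'orientation': array([-3.06098384e+00, -7.00232577e-01,  7.37782710e-04]), 'contact_force': array([-0.07030213, -0.94420756,  0.99355865]), 'moment': array([ 0.00874856,  0.05932527, -0.02383409]), 'gripper_force': 0.0, 'grip_width': 0.08537794684321331}
```

View pics/top.png

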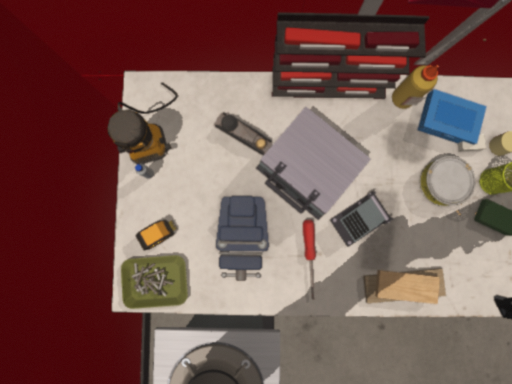

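View pics/side.png

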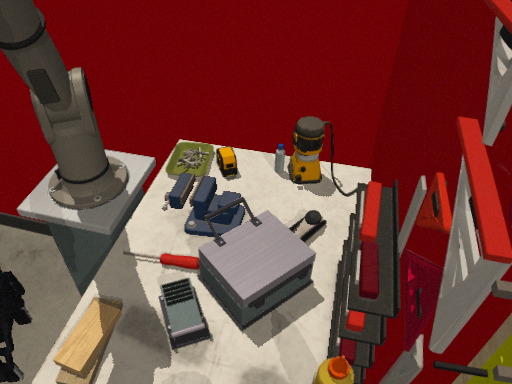

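The top view shows the machine's guard at about (315,160), its bar at (282,188) and the pedal unit on the right at (362,217). The plane is at (243,133) and the driver at (310,255). The side view agrees, with the bar at about (230,210) and the pedal at (183,305). Next I fit poses from the depth.

Run:
```python
import numpy as np, cv2
for k in (0,1):
    P=np.load('pics/p%d.npy'%k); X,Y,Z=P[...,0],P[...,1],P[...,2]
    m=(abs(Z-.117)<.006)&(X>.4)&(X<.95)&(abs(Y)<.45)
    n,l,s,c=cv2.connectedComponentsWithStats(m.astype(np.uint8))
    i=1+np.argmax(s[1:,4]); q=P[l==i]
    print('guard',k,cv2.minAreaRect((q[:,:2]*1000).astype(np.float32)),np.median(q[:,2]),len(q))
    if k==0: boxes=[(255,160,310,215),(332,190,394,246)]
    else: boxes=[(200,190,270,250),(155,275,212,350)]
    for b,(lo,hi) in zip(boxes,[(.135,.17),(.02,.08)]):
        q=P[b[1]:b[3],b[0]:b[2]].reshape(-1,3); q=q[(q[:,2]>lo)&(q[:,2]<hi)]
        print(len(q),q.mean(0),np.percentile(q[:,2],[5,50,95,99]),cv2.minAreaRect((q[:,:2]*1000).astype(np.float32)))
    t=(Z<.008)&(Z>-.02); print('table z',np.median(Z[(abs(Z)<.01)&(X>.4)&(X<.9)&(abs(Y)<.4)]))
```

```text
guard 0 ((569.8291625976562, -229.2732696533203), (197.31321716308594, 166.506103515625), 50.26908493041992) 0.11572836802439358 5923
310 [ 0.48039713 -0.15679021  0.15292316] [0.1394021  0.15463334 0.15828804 0.15910237] ((486.5687255859375, -162.3779754638672), (105.9181137084961, 34.074440002441406), 49.31205749511719)
1226 [ 0.43847725 -0.36160043  0.04673794] [0.0315173  0.04575121 0.06359512 0.06626893] ((440.347412109375, -361.84564208984375), (84.4611587524414, 118.22730255126953), 32.33932113647461)
table z 0.0003449402745052376
guard 1 ((568.6609497070312, -231.04501342773438), (197.73191833496094, 169.92591857910156), 50.862613677978516) 0.11590079654338586 5572
298 [ 0.47909926 -0.16208141  0.15122772] [0.13749876 0.15364655 0.15732691 0.15824892] ((484.1073913574219, -162.80780029296875), (108.10954284667969, 32.00181579589844), 51.4459228515625)
1895 [ 0.44049691 -0.36187143  0.04555093] [0.03051444 0.04395005 0.063518   0.06705426] ((449.2507019042969, -345.6394958496094), (112.10438537597656, 149.69786071777344), 28.573564529418945)
table z 0.0006936356934055846
```

```bash
cat >> h.py <<'E'
yaw=np.radians(-39.5); O=np.array([.5693,-.2300]); ex=np.array([np.cos(yaw),np.sin(yaw)]); ey=np.array([-ex[1],ex[0]])
def mach(P): d=P[...,:2]-O; return np.dstack([d@ex,d@ey,P[...,2]])
def world(mx,my): return O+mx*ex+my*ey
E
python3 - <<'E'
from h import *
for k in (0,1):
    M=mach(np.load('pics/p%d.npy'%k)).reshape(-1,3)
    s=M[(abs(M[:,1]+.185)<.06)&(abs(M[:,0])<.12)&(M[:,2]>.025)&(M[:,2]<.1)]
    print('y range',np.percentile(s[:,1],[1,99]))
    t=s[abs(s[:,1]+.185)<.022]
    for a in np.arange(-.1,.1,.01):
        q=t[(t[:,0]>=a)&(t[:,0]<a+.01)]
        if len(q): print(round(a+.005,3),len(q),np.round(np.percentile(q[:,2],[10,50,90])*1000,1), np.round(np.percentile(s[(s[:,0]>=a)&(s[:,0]<a+.01)][:,1],[3,97])*1000))
    b=M[(M[:,2]>.145)&(M[:,2]<.17)&(abs(M[:,0]+.115)<.03)&(abs(M[:,1])<.08)]
    print('bar',np.percentile(b[:,0],[5,50,95]),np.percentile(b[:,1],[1,99]),np.percentile(b[:,2],[50,95]))
    d=M[(M[:,0]<-.1)&(M[:,0]>-.32)&(M[:,1]>-.25)&(M[:,1]<-.0)&(M[:,2]>.012)&(M[:,2]<.05)];print('driver',d.min(0),d.max(0))
print(world(-.115,0))
E
```

```text
y range [-0.23544633 -0.14228216]
-0.085 2 [58.8 59.9 61. ] [-198. -195.]
-0.075 48 [59.1 62.6 66.7] [-201. -169.]
-0.065 69 [57.8 62.3 65.8] [-203. -142.]
-0.055 67 [55.6 59.1 61.8] [-204. -140.]
-0.045 68 [53.  56.3 59.7] [-209. -144.]
-0.035 68 [50.5 53.5 56.9] [-212. -147.]
-0.025 63 [45.  49.3 53.7] [-216. -150.]
-0.015 67 [42.1 44.6 47.3] [-218. -153.]
-0.005 63 [38.9 42.  44.9] [-221. -156.]
0.005 68 [36.4 39.1 42.2] [-232. -160.]
0.015 64 [32.9 35.7 38.9] [-235. -162.]
0.025 67 [30.5 33.4 36.2] [-237. -164.]
0.035 54 [30.4 32.8 34.7] [-204. -158.]
0.045 11 [29.  34.1 37.4] [-174. -159.]
0.055 2 [36.7 36.8 36.9] [-166. -163.]
bar [-0.12280626 -0.11751594 -0.11028678] [-0.05175055  0.05129872] [0.15498269 0.15838149]
driver [-0.27896335 -0.22029904  0.01207362] [-1.02622584e-01 -6.25473403e-05  3.28208721e-02]
y range [-0.23764005 -0.14498343]
-0.085 2 [60.4 61.2 62. ] [-200. -195.]
-0.075 40 [59.7 63.5 66.2] [-203. -173.]
-0.065 92 [57.7 62.  65.8] [-205. -154.]
-0.055 103 [55.9 59.6 63.1] [-207. -142.]
-0.045 94 [52.7 56.  59.4] [-210. -145.]
-0.035 105 [49.9 53.2 57.3] [-213. -148.]
-0.025 111 [44.8 48.2 53.6] [-217. -151.]
-0.015 98 [42.1 44.8 47.8] [-220. -154.]
-0.005 102 [38.9 42.  44.5] [-223. -157.]
0.005 104 [35.9 39.  41.5] [-232. -161.]
0.015 99 [33.8 35.8 37.9] [-237. -163.]
0.025 95 [31.8 33.8 35.4] [-240. -167.]
0.035 89 [28.9 32.5 35.4] [-232. -160.]
0.045 29 [27.1 31.4 38.2] [-182. -161.]
0.055 8 [28.6 35.5 38.3] [-168. -164.]
bar [-0.12068484 -0.11491444 -0.11023766] [-0.05546151  0.05008009] [0.15440282 0.15743917]
driver [-0.28384204 -0.21755749  0.01202289] [-1.05288758e-01 -1.02903591e-04  4.97273988e-02]
[ 0.48056317 -0.156851  ]
```

Run:
```python
from h import *
for k in (0,1):
    P=np.load('pics/p%d.npy'%k);M=mach(P).reshape(-1,3);W=P.reshape(-1,3)
    i=(abs(M[:,1]+.185)<.06)&(abs(M[:,0])<.12)&(M[:,2]>.03)&(M[:,2]<.1)&(M[:,0]<.03)
    w=W[i]; 
    A=np.c_[w[:,:2],np.ones(len(w))]; g=np.linalg.lstsq(A,w[:,2],rcond=None)[0]
    print('grad yaw',np.degrees(np.arctan2(-g[1],-g[0])),np.hypot(*g[:2]))
    rect=cv2.minAreaRect((w[:,:2]*1000).astype(np.float32));print(rect)
    for yw in(-56,):
        a=np.radians(yw);e=np.array([np.cos(a),np.sin(a)]);f=np.array([-e[1],e[0]])
        c=w[:,:2].mean(0);u=(w[:,:2]-c)@e;v=(w[:,:2]-c)@f
        vc=np.percentile(v,[2,98]);print(c,vc)
        for t in np.arange(-.07,.07,.01):
            q=(u>=t)&(u<t+.01)
            if q.sum()>5: print(round(t+.005,3),q.sum(),np.round(np.percentile(w[q,2],[10,50,90])*1000,1),np.round(np.percentile(v[q],[3,97])*1000),np.round(c+(t+.005)*e+vc.mean()*f,4))
f=grab('top');im=f['image'][185:250,330:400,::-1];cv2.imwrite('pics/c.png',cv2.resize(im,None,fx=8,fy=8,interpolation=cv2.INTER_CUBIC))
```

```text
grad yaw -53.87527185789818 0.3179104378243918
((436.10540771484375, -363.58245849609375), (79.93807983398438, 116.73646545410156), 34.96532440185547)
[ 0.43442586 -0.35866017] [-0.03434499  0.03370134]
-0.055 39 [58.5 61.7 64. ] [-29.  31.] [ 0.4034 -0.3132]
-0.045 107 [59.5 63.2 66.4] [-29.  34.] [ 0.409  -0.3215]
-0.035 105 [55.8 60.2 63.1] [-29.  33.] [ 0.4146 -0.3298]
-0.025 106 [53.8 57.  60.7] [-28.  33.] [ 0.4202 -0.3381]
-0.015 109 [50.3 54.4 57.4] [-29.  33.] [ 0.4258 -0.3464]
-0.005 95 [46.5 50.9 54.4] [-30.  33.] [ 0.4314 -0.3547]
0.005 105 [43.4 45.5 47.9] [-29.  32.] [ 0.437 -0.363]
0.015 97 [39.5 42.3 45. ] [-29.  32.] [ 0.4425 -0.3713]
0.025 99 [37.1 39.3 41.6] [-29.  33.] [ 0.4481 -0.3796]
0.035 96 [33.8 36.2 38.5] [-30.  33.] [ 0.4537 -0.3879]
0.045 101 [31.6 33.6 36.2] [-38.  31.] [ 0.4593 -0.3961]
0.055 55 [30.9 33.2 37.6] [-39.   4.] [ 0.4649 -0.4044]
grad yaw -54.472566350645536 0.3313607392573803
((435.5013122558594, -365.91632080078125), (74.85804748535156, 120.74610900878906), 32.46620559692383)
[ 0.43497421 -0.36224733] [-0.03251798  0.03391685]
-0.055 39 [60.7 64.2 65.9] [-30.  29.] [ 0.4048 -0.3163]
-0.045 146 [59.5 62.9 66.9] [-29.  34.] [ 0.4104 -0.3245]
-0.035 154 [56.5 59.3 63.1] [-29.  34.] [ 0.416  -0.3328]
-0.025 139 [53.5 56.2 59.8] [-29.  33.] [ 0.4216 -0.3411]
-0.015 155 [50.7 53.2 57. ] [-29.  34.] [ 0.4272 -0.3494]
-0.005 188 [45.4 48.  53.1] [-29.  33.] [ 0.4328 -0.3577]
0.005 144 [41.9 44.2 46.4] [-30.  33.] [ 0.4384 -0.366 ]
0.015 166 [39.1 41.4 44.1] [-30.  33.] [ 0.4439 -0.3743]
0.025 158 [36.  38.1 40.4] [-30.  33.] [ 0.4495 -0.3826]
0.035 158 [33.  35.3 37.6] [-31.  33.] [ 0.4551 -0.3909]
0.045 129 [31.4 33.5 35.8] [-38.  27.] [ 0.4607 -0.3992]
0.055 52 [31.  33.  35.6] [-40.  -1.] [ 0.4663 -0.4075]
```

View pics/c.png

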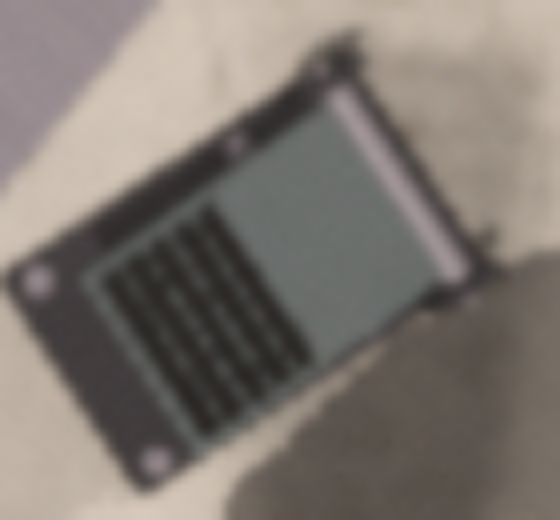

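```bash
cat >> h.py <<'E'
def plan(t,yd=None):
    "shift (mm) in tool axes to world TCP t; turn so that tool y -> bearing yd (deg), tool down"
    o=r.get_obs();T=R.from_rotvec(o['orientation']);s=T.inv().apply(np.array(t)-o['tcp_pos'])*1000
    rv=np.zeros(3)
    if yd is not None:
        a=np.radians(yd);y=np.array([np.cos(a),np.sin(a),0]);z=np.array([0,0,-1.]);G=R.from_matrix(np.c_[np.cross(y,z),y,z])
        rv=(T.inv()*G).as_rotvec()
    print('tcp',o['tcp_pos'].round(4),'shift',s.round(1),'turn',rv.round(3),'F',o['contact_force'].round(1))
E
python3 - <<'E'
from h import *
P=np.load('pics/p0.npy');print(P[222:229,353:360].reshape(-1,3).mean(0))
plan([.419,-.336,.12],-39.5)
E
```

```text
[ 0.41943873 -0.33705378  0.0575907 ]
tcp [ 0.2933 -0.6075  0.2306] shift [ 231.3 -189.6  110.8] turn [-0.001 -0.    -0.432] F [ 0.  -0.2  0.5]
```

step_arm(
  moves=[
    [35,-28,5,0,0,-0.07,40],
    [70,-57,10,0,0,-0.14,0],
    [105,-86,20,0,0,-0.22,0],
    [140,-115,40,0,0,-0.3,0],
    [175,-143,60,0,0,-0.37,0],
    [205,-168,80,0,0,-0.432,0],
    [231,-190,100,0,0,-0.432,0],
    [231,-190,110,0,0,-0.432,0],
  ],
)

```text
clock: 0.95
tcp_pos: [0.4207, -0.3304, 0.1197]
orientation: [-2.832, -1.35, -0.001]
contact_force: [0.2, 0.5, -0.6]
grip_width: -0.0002
gripper_force: 0.0
```

Run:
```python
from h import *
grab('wrist','w1.png'); plan([.419,-.336,.065],-39.5); print(r.get_obs()['clock'])
```

```text
tcp [ 0.4188 -0.333   0.1187] shift [-2.3  2.3 53.7] turn [-0.004 -0.001  0.005] F [-0.8  0.6 -0.9]
1.0
```

View pics/w1.png

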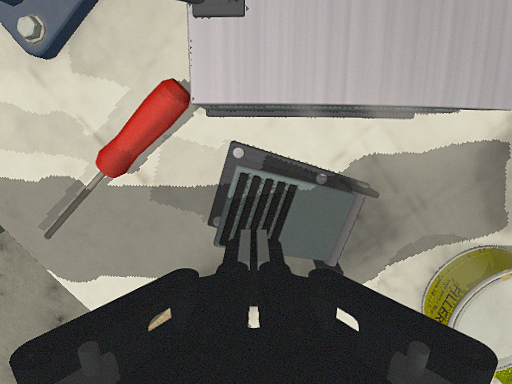

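The wrist view shows the closed fingers at (255,240) coming down over the tread, which spans (232–298, 172–245). The machine's edges are parallel to the picture axes. The guard is at the top and the driver is clear on the left at (145,125).

step_arm(
  moves=[
    [0,0,20,0,0,0,0],
    [0,0,40,0,0,0,0],
    [0,0,54,0,0,0,0],
    [0,0,54,0,0,0,0],
  ],
)

```text
clock: 1.4
tcp_pos: [0.4173, -0.3367, 0.0658]
orientation: [-2.84, -1.337, 0.003]
contact_force: [0.3, 0.1, -0.4]
grip_width: 0.0002
gripper_force: 0.0
```

Run:
```python
from h import *
f=grab('wrist');P=cloud(f);
for p in [(258,200),(265,190)]: print(P[p[1],p[0]])
plan([.419,-.337,.039],-39.5)
```

```text
[ 0.43346706 -0.32074987  0.05908287]
[ 0.43990043 -0.31892239  0.05839801]
tcp [ 0.4181 -0.3369  0.0668] shift [ 0.5  0.8 27.8] turn [-0.001  0.001 -0.001] F [-0.1 -0.2  1. ]
```

step_arm(
  moves=[
    [0,0,5,0,0,0,0],
    [0,0,9,0,0,0,0],
    [0,-1,13,0,0,0,0],
    [0,-2,17,0,0,0,0],
    [1,-3,21,0,0,0,0],
    [1,-4,25,0,0,0,0],
    [1,-4,27,0,0,0,0],
    [1,-4,27,0,0,0,0],
  ],
)

```text
clock: 2.25
tcp_pos: [0.4169, -0.3332, 0.0411]
orientation: [2.84, 1.34, 0.001]
contact_force: [-1.6, 1.1, 9.4]
grip_width: -0.0002
gripper_force: 4.4
```

step_arm(
  moves=[
    [0,0,2,0,0,0,0],
    [0,0,3,0,0,0,0],
    [0,0,3,0,0,0,0],
  ],
)

```text
clock: 2.55
tcp_pos: [0.4168, -0.333, 0.039]
orientation: [2.841, 1.34, 0.0]
contact_force: [-4.7, 3.4, 16.5]
grip_width: 0.0001
gripper_force: 8.3
```

step_arm(
  moves=[
    [0,0,2,0,0,0,0],
    [0,0,3,0,0,0,0],
    [0,0,3,0,0,0,0],
  ],
)

```text
clock: 2.85
tcp_pos: [0.4169, -0.3329, 0.0382]
orientation: [2.841, 1.34, -0.0]
contact_force: [-11.6, 8.4, 43.4]
grip_width: 0.0001
gripper_force: 21.1
```

The force jumped steeply with almost no travel, so the pedal is on its stop. I'll ease the force a little and hold.

step_arm(
  moves=[
    [0,0,-2,0,0,0,0],
    [0,0,-2,0,0,0,0],
    [0,0,-2,0,0,0,0],
    [0,0,-2,0,0,0,0],
    [0,0,-2,0,0,0,0],
    [0,0,-2,0,0,0,0],
    [0,0,-2,0,0,0,0],
    [0,0,-2,0,0,0,0],
  ],
)

```text
clock: 3.65
tcp_pos: [0.4168, -0.3329, 0.0387]
orientation: [2.841, 1.34, 0.0]
contact_force: [-6.4, 5.4, 25.3]
grip_width: -0.0005
gripper_force: 12.5
```

step_arm(
  moves=[
    [0,0,0,0,0,0,0],
    [0,0,0,0,0,0,0],
    [0,2,-8,0,0,0,0],
    [0,3,-16,0,0,0,0],
    [0,4,-24,0,0,0,0],
    [0,4,-40,0,0,0,0],
    [0,4,-70,0,0,0,0],
    [0,4,-110,0,0,0,0],
  ],
)

```text
clock: 4.45
tcp_pos: [0.4186, -0.3347, 0.1461]
orientation: [-2.838, -1.34, 0.002]
contact_force: [1.4, -1.4, 0.2]
grip_width: -0.0
gripper_force: 0.0
```

Run:
```python
from h import *
f=grab('top');P=cloud(f);print('pedal',P[222:229,353:360].reshape(-1,3).mean(0))
for n in ('top','side'):
    f=grab(n);M=mach(cloud(f)).reshape(-1,3)
    b=M[(M[:,2]>.146)&(M[:,2]<.17)&(abs(M[:,0]+.115)<.03)&(abs(M[:,1])<.045)]
    print('bar',np.percentile(b[:,0],[5,50,95]),np.percentile(b[:,2],[50,95]),len(b))
t=world(-.115,0); plan([*t,.22],-39.5);plan([*t,.133],-39.5)
```

```text
pedal [ 0.41944219 -0.33708602  0.05746605]
bar [-0.12280285 -0.11803495 -0.11218305] [0.15518193 0.15839548] 223
bar [-0.12111332 -0.11510694 -0.11210412] [0.15479666 0.15785677] 190
tcp [ 0.4214 -0.3367  0.1491] shift [176.5 -68.2 -71.2] turn [ 0.006 -0.001  0.   ] F [-0.4 -0.2 -0.6]
tcp [ 0.4214 -0.3367  0.1491] shift [176.4 -68.8  15.8] turn [ 0.006 -0.001  0.   ] F [-0.4 -0.2 -0.6]
```

The pedal came back up (57.5 mm, same as before). Now I go above the bar with the gripper open.

step_arm(
  moves=[
    [0,0,-45,0,0,0,40],
    [30,-10,-80,0,0,0,85],
    [70,-25,-80,0,0,0,85],
    [110,-45,-80,0,0,0,85],
    [150,-60,-80,0,0,0,85],
    [177,-70,-80,0,0,0,85],
    [177,-70,-80,0,0,0,85],
    [177,-70,-80,0,0,0,85],
  ],
)

```text
clock: 5.4
tcp_pos: [0.4777, -0.1539, 0.2254]
orientation: [-2.839, -1.343, 0.002]
contact_force: [-0.1, 0.2, 0.0]
grip_width: 0.0852
gripper_force: 0.0
```

Run:
```python
from h import *
f=grab('wrist','w2.png');M=mach(cloud(f)).reshape(-1,3)
b=M[(M[:,2]>.145)&(M[:,2]<.17)&(abs(M[:,0]+.115)<.03)&(abs(M[:,1])<.04)]
print('bar',np.percentile(b[:,0],[5,50,95]),np.percentile(b[:,2],[50,95]),len(b))
for lo,hi in((-.04,-.02),(.02,.04)):
    q=b[(b[:,1]>lo)&(b[:,1]<hi)]; print(len(q), q.mean(0) if len(q) else 0)
t=world(-.116,0); plan([*t,.133],-39.5)
```

```text
bar [-0.12360536 -0.1182223  -0.11287987] [0.15758978 0.15916404] 1506
336 [-0.11793778 -0.02999743  0.15715128]
423 [-0.118652    0.03013187  0.15711777]
tcp [ 0.4774 -0.155   0.2255] shift [ 0.7  2.8 92.5] turn [-0.001  0.001  0.   ] F [ 0.7 -0.1  0.3]
```

View pics/w2.png

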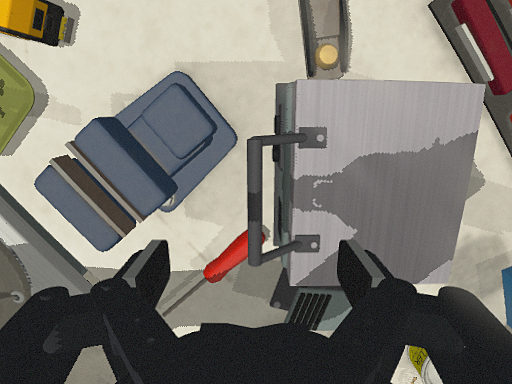

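The bar is at (253,200) in this view, midway in the fingers' closing direction, with guard, vice and driver clear of the fingers' path. It measures 118 mm in front of the machine's origin at z 0.152.

step_arm(
  moves=[
    [1,1,30,0,0,0,85],
    [1,1,60,0,0,0,85],
    [1,1,80,0,0,0,85],
    [1,1,93,0,0,0,85],
    [1,1,93,0,0,0,85],
    [1,1,93,0,0,0,85],
  ],
)

```text
clock: 6.05
tcp_pos: [0.4797, -0.155, 0.1337]
orientation: [2.842, 1.339, 0.0]
contact_force: [-0.2, -0.9, 0.8]
grip_width: 0.0849
gripper_force: 0.0
```

step_arm(
  moves=[
    [0,0,0,0,0,0,40],
    [0,0,0,0,0,0,20],
    [0,0,0,0,0,0,5],
    [0,0,0,0,0,0,5],
    [0,0,0,0,0,0,5],
    [0,0,0,0,0,0,5],
  ],
  grip_force=50,
)

```text
clock: 6.65
tcp_pos: [0.4788, -0.1537, 0.1332]
orientation: [-2.84, -1.341, 0.002]
contact_force: [-3.1, 3.3, 2.6]
grip_width: 0.0104
gripper_force: 48.6
```

Run:
```python
from h import *
o=r.get_obs();print(o['tcp_pos'],o['contact_force'],o['grip_width'],o['gripper_force'],mach(o['tcp_pos'][None,None]))
f=grab('side');cv2.imwrite('pics/s2.png',cv2.resize(f['image'][100:340,130:350,::-1],None,fx=2.4,fy=2.4))
```

```text
[ 0.47883214 -0.15372811  0.13324774] [-3.07890078  3.31316863  2.60307845] 0.010397737439391971 48.646257519721985 [[[-0.11832211  0.00130863  0.13324774]]]
```

View pics/s2.png

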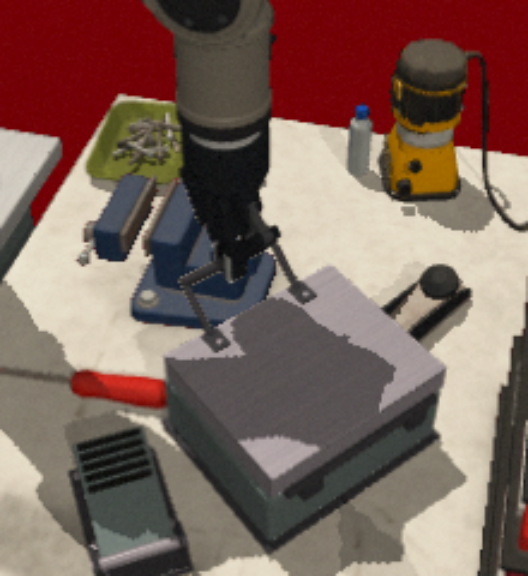

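The side view shows the fingers closed round the middle of the bar at (240,265 in the crop), with the guard shut and the driver, plane and other loose things undisturbed. Now I swing the guard up along its arc.

step_arm(
  moves=[
    [0,3,-9,0,0,0,5],
    [0,6.5,-17.5,0,0,0,5],
    [0,10,-26,0,0,0,5],
    [0,14.5,-34,0,0,0,5],
    [0,19,-42.5,0,0,0,5],
    [0,24,-50.5,0,0,0,5],
    [0,29,-58,0,0,0,5],
    [0,35,-65.5,0,0,0,5],
  ],
)

```text
clock: 7.5
tcp_pos: [0.5047, -0.1748, 0.1993]
orientation: [-2.837, -1.34, 0.005]
contact_force: [-9.2, 8.1, 4.1]
grip_width: 0.0102
gripper_force: 48.7
```

step_arm(
  moves=[
    [0,5,-8,0,0,0,5],
    [0,11.2,-15,0,0,0,5],
    [0,17.7,-21.8,0,0,0,5],
    [0,24.5,-28.2,0,0,0,5],
    [0,31.6,-34.3,0,0,0,5],
    [0,39,-40.1,0,0,0,5],
    [0,46.6,-45.5,0,0,0,5],
    [0,46.6,-45.5,0,0,0,5],
  ],
)

```text
clock: 8.3
tcp_pos: [0.5422, -0.2053, 0.2472]
orientation: [-2.84, -1.34, 0.0]
contact_force: [-10.9, 8.9, 12.2]
grip_width: 0.0102
gripper_force: 49.3
```

```bash
cat > a.py <<'E'
from h import *
o=r.get_obs();p=mach(o['tcp_pos'][None,None])[0,0];z=R.from_rotvec(o['orientation']).as_matrix()[:,2]
g=o['tcp_pos']-.019*z; m=mach(g[None,None])[0,0]
print(o['clock'],'bar(mach)',m.round(4),'open deg',np.degrees(np.arctan2(m[2]-.086,.085-m[0]))-18.0,'F mach',o['contact_force'][:2]@ex,o['contact_force'][:2]@ey,o['contact_force'][2],o['grip_width'],abs(o['qvel']).max())
for n in('top','side'):
    f=grab(n);M=mach(cloud(f)).reshape(-1,3)
    q=M[(abs(M[:,1])<.09)&(abs(M[:,1])>.055)&(M[:,0]>-.03)&(M[:,0]<.075)&(M[:,2]>.1)&(M[:,2]<.29)]
    for _ in range(6):
        c=np.polyfit(q[:,0],q[:,2],1);e=q[:,2]-np.polyval(c,q[:,0]);q=q[abs(e)<max(.004,1.5*np.median(abs(e)))]
    print(n,len(q),'top slope deg',np.degrees(np.arctan(-c[0])),'rms',e.std())
E
python3 a.py
```

```text
8.3 bar(mach) [-0.0366  0.0018  0.2662] open deg 37.997853283994935 F mach -14.058933484788628 -0.016899528929688476 12.247579127184592 0.01023724222045233 0.024763611213536138
top 453 top slope deg 37.282318885554375 rms 0.0011788015117555222
side 1957 top slope deg 37.22479159082291 rms 0.0016110204061043501
```

step_arm(
  moves=[
    [0,5,-4.5,0,0,0,5],
    [0,11,-8.5,0,0,0,5],
    [0,17,-12.5,0,0,0,5],
    [0,21,-14.5,0,0,0,5],
    [0,24,-16,0,0,0,5],
    [0,24,-16,0,0,0,5],
    [0,24,-16,0,0,0,5],
    [0,24,-16,0,0,0,5],
  ],
)

```text
clock: 9.2
tcp_pos: [0.5608, -0.2204, 0.2623]
orientation: [-2.84, -1.341, -0.0]
contact_force: [-6.1, 6.3, 7.1]
grip_width: 0.0102
gripper_force: 49.2
```

```bash
python3 a.py
python3 - <<'E'
from h import *
for k in(0,1):
    M=mach(np.load('pics/p%d.npy'%k)).reshape(-1,3);q=M[(abs(M[:,1])<.09)&(abs(M[:,0])<.07)&(abs(M[:,2]-.117)<.006)]
    print('shut slope',np.degrees(np.arctan(-np.polyfit(q[:,0],q[:,2],1)[0])))
E
```

```text
9.2 bar(mach) [-0.0127  0.0019  0.2813] open deg 45.42909539983783 F mach -8.700287071463666 1.0286716764172157 7.071655985032745 0.010177363743456016 0.0022129850793006214
top 345 top slope deg 43.805826995357826 rms 0.0011954487462980932
side 1813 top slope deg 44.82141315247732 rms 0.0016669471914054195
shut slope 0.021989929973364634
shut slope 0.07880495739358227
```

step_arm(
  moves=[
    [0,1,-1,0,0,0,5],
    [0,1,-1,0,0,0,5],
    [0,1,-1,0,0,0,5],
    [0,1,-1,0,0,0,5],
    [0,1,-1,0,0,0,5],
    [0,1,-1,0,0,0,5],
  ],
)

```text
clock: 9.9
tcp_pos: [0.562, -0.2215, 0.2634]
orientation: [2.841, 1.341, 0.002]
contact_force: [-4.4, 4.3, 5.9]
grip_width: 0.0102
gripper_force: 49.0
```

```bash
python3 a.py; python3 -c "
from h import *
f=grab('side');cv2.imwrite('pics/s3.png',cv2.resize(f['image'][100:340,130:350,::-1],None,fx=2.4,fy=2.4))"
```

```text
9.9 bar(mach) [-0.0111  0.0019  0.2824] open deg 45.94338929950253 F mach -6.138271109663879 0.5195585009084243 5.913119316630284 0.010233401198965958 0.001907542300681996
top 306 top slope deg 44.133912684238055 rms 0.0011511303296764719
side 1789 top slope deg 45.10757690750116 rms 0.0016201116916399955
```

View pics/s3.png

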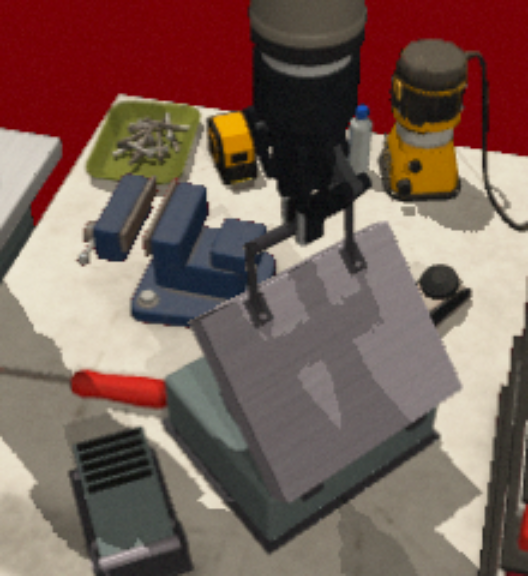

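The guard is held open at about 45° by its bar (fingers at (305,225) in the crop). The pedal is up and the driver, plane, tape and bottle are where they were, so I'm handing in.

```bash
python3 -c "
from bench import r
print(r.hand_in())"
```

```text
the job is handed in; nothing more can be done
None
```

I pressed the brake pedal to its stop, held it for about a second and let it come back up; the gripper now holds the guard still by its bar at about 45° (depth readings 44–46°), the loose things look undisturbed, and the job is handed in.

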